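# Press a filter cartridge home with the bench quick clamp

### The job

The white filter cartridge is only part-way into its manifold block: squeeze the trigger of the bench clamp again and again, letting it spring back between squeezes, so that the jaw walks up and presses the cartridge fully home, never bearing on it with more than 25 N. Then press the release tab and keep it down until the jaw has sprung all the way back, leaving the cartridge home. Work only through the trigger and the tab (do not push the cartridge, the bar or the jaw by hand) and leave the other things on the bench alone.

Things in the scene. Friction and masses are not known exactly. Their poses are not given: they have to be found in the camera images.
- clamp: Bar clamp screwed to the bench: grey housing 40 mm wide (x), y from -105 to +45 mm, top at z = 108 mm; on it stand a fixed black rubber handle post (28 mm wide, y from -3 to +11 mm, top at 178 mm) and, in front of it, the black trigger lever. Origin on the bench; y runs along the steel bar, the moving jaw is at -y, the trigger is squeezed towards +y, towards the post.
- handle (a point): Middle of the rubber handle post's rear (+y) face, at (0, 11, 148) mm in the clamp's frame. The post is fixed; a finger may bear on it.
- trigger_nose (a point): Front (-y) crest of the round nose (12 mm thick, 24 mm wide) of the trigger lever, 147 mm above the bench, about y = -41 mm in the clamp's frame at rest, 52 mm in front of the post's rear face. The lever is 22 mm wide, its top at about 170 mm. A full squeeze moves the nose 26 mm towards the post, to a stop. It springs back when let go.
- trigger (a joint): Trigger lever angle: 0 at rest, 0.224 fully squeezed; hinge 30 mm above the bench, inside the housing, nose 118 mm above it. Its spring takes 1.5 N at the nose at rest, 3 N at full squeeze. A squeeze of 22 mm or more, then let fully back, advances the bar by one 8 mm tooth; a shorter one slips back. Jaw force = 2.2 x (force on nose - 2.5 N) - 5 N: 12 N gives up to 17 N, 16 N up to 25 N.
- tab_top (a point): Top centre of the black release tab (22 mm in x, 26 mm in y) on the front of the housing's top, 122 mm above the bench, at y = -90 mm in the clamp's frame.
- release (a joint): Tipping angle of the release tab: 0 at rest, 0.20 fully down (its top centre then about 7 mm lower, on a stop). About 8 N press it down when the jaw is lightly loaded, up to 14 N when it is loaded heavily. It frees the bar only while it is held down well down and the trigger is let go. It springs back.
- bar: The sliding steel bar (16 x 16 mm, 394 mm long, 72 mm above the bench) with the jaw hanging down at its -y end. Origin: on the bench plane under the jaw's inner face. In the clamp's frame its y is -290 mm when fully open; the ratchet walks it towards +y by up to 62 mm. A spring of 4 to 5 N draws it back open, damped, in about 1 s, once it is freed.
- pad_face (a point): Centre of the round black rubber pad (34 mm across) on the jaw's inner (+y) side, 30 mm above the bench, 18 mm ahead of the jaw's inner face when unloaded. It is carried on a spring of 8 N per mm and gives way up to 6 mm.
- manifold: White plastic manifold block 90 mm (x) x 48 mm (y) x 58 mm high, with brass ports at its sides, screwed to the bench between the clamp's jaws under the bar, with the same directions as the clamp. Origin: on the bench under the block's centre. Fixed.
- cartridge: White round push-fit filter cartridge, 44 mm across, axis 31 mm above the bench, along y under the bar, sticking out of the manifold towards the jaw. It slides in towards +y with a drag of about 8 N until it meets a firm seat. Origin: on the bench plane under its outer end. In the manifold's frame its y is -78 mm when fully home, and up to 22 mm less at the start.
- cartridge_end (a point): Centre of the cartridge's outer (-y) end face, on which the jaw's pad bears; y = -78 mm in the manifold's frame when fully home.
- tip_box: Bystander: grey and white pipette tip box, 85 x 120 x 67 mm high.
- tube_rack: Bystander: flat pink tube rack, 85 x 150 x 32 mm high.
- amber_bottle: Bystander: amber glass bottle with black cap, 70 mm across, 130 mm high.
- small_jar: Bystander: small clear jar, 48 mm across, 60 mm high.
There are look-alikes about, which are no part of the job. Leave any pink or turquoise look-alike of the manifold alone.

How it is judged:
By the outcome, as a careful person would: the job done as asked, in the order asked, and still so for the second after the job is handed in, with the robot touching nothing.
It also fails if it takes over 72 s, if anything falls off the work surface, if the arm or the gripper's body presses on something with over 40 N, if the wrist force passes 120 N, or if a joint passes its speed limit or range.

### The arm

A 6-joint arm with a two-finger parallel gripper is mounted at the origin on the work surface. World frame = base frame: x ahead of the robot, y to its left, z up, the work surface at z = 0. Lengths are in m, angles in rad, forces in N, time in s.
With the tool pointing down it reaches from about 0.3 to 0.775 m from the base axis. Payload 14.6 kg.
Tool frame: the origin (TCP) lies at the very end of the fingers, on their centre line; the grasp point (between the pads) lies 19 mm behind it; z points along the fingers, y is the line along which they close (so a half turn about z gives the same grasp; the last joint's range is limited). The gripper opens to 94 mm and grips with 3 to 60 N. Pads are 16 mm wide; open, the fingers measure 119 mm over their backs; the gripper's body (75 mm by 177 mm) begins 78 mm behind the grasp point.
Start: joints at [1.132, 0.3, 1.521, -0, 1.321, -0.067], TCP at [0.2, 0.512, 0.205] pointing down, gripper open.
Joint ranges: [-3.03, 3.03], [-0.79, 2.21], [0.23, 2.52], [-1.04, 4.18], [0, 3.07], [-2.55, 2.55]. Speed limits (rad/s): [2.22, 2.22, 2.57, 3.14, 3.14, 3.14].

### API

Orientations are given as [roll, pitch, yaw] about the fixed x, y, z axes, in that order (R = Rz(yaw) Ry(pitch) Rx(roll)).
In Python, from station import ctrl gives the robot as it stands.
- The arm moves only by the shell command python3 -m pendant 'ROWS' [OPENING] [FORCE]. ROWS is JSON, a list of rows, each a list of 2 entries, a list of its own where there are three numbers: the shift along the world's x, y, z in cm, then the turn about the world's z in rad. A call has 1 to 20 rows; each row shifts and turns the commanded pose from where the row before left it; what a row does not reach is not made up. A row lasts 1/12 s, in which the tool goes at most 41.7 mm and 7.16 degrees, less where a joint would pass 70% of its speed; a pose out of reach is approached as far as the arm can. A call is refused whole if a number of a shift passes 4.17 or a number of a turn 0.125, either way. A call with a gripper value outside its range is refused whole. OPENING is the opening, from 0 (shut) to 1 (fully open), set as the call begins (- or left out, the last holds). The fingers move at their own pace and stop on an object; FORCE is the grip in N (left out, the last holds). Time passes only in rows, so rows that do not move let the fingers close. It gives the time, the measured TCP pose, the force, the opening and the grip force at its end, in the units of the state.
- ctrl.get_obs(): the state, without advancing time (a new reading comes with each control period).
- ctrl.camera(name): name is "scene" or "side" or "wrist"; returns a dict with "color" (384x512x3 uint8, red, green, blue), "intrinsics" (3x3 intrinsics, pixels), "camera_from_world" (4x4, takes a point from world to camera coordinates). Camera axes: x right, y down, z forward; pixel columns grow to the right and rows downward; lengths in m; the calibration is good to about 2 mm. The wrist camera is an equidistant fisheye: a pixel r from the principal point sees the ray r / f radians off the axis. A picture is of the moment at which its call begins. There is no depth.
- ctrl.hand_in(): hands the job in; it is judged then, once.
The state is a dict: "time_s": time; "qpos": joint angles; "joint_vel": joint speeds; "tau": joint torques, N m; "ee_pos": TCP position; "eef_rot": TCP orientation; "force": force on the tool from outside, world axes, zero at the start; "moment": the same for the moment, N m; "grip_width": finger opening in m; "grip_force": force on a finger pad.
Only numpy, scipy, OpenCV 4.12 (cv2) and the standard library are available. Lean on these libraries where they do the work, as an engineer would, in place of code of your own. Each camera call takes 0.05 s, during which the arm holds its last target. There are 200 camera calls.

## Working session

There is one attempt and no reset: what is moved stays moved. The work goes in short steps, Python scripts to look and compute and a shell command to move; the robot and the scene stay as the last step left them, time stands still between calls to the robot, and variables do not carry over. Pictures are saved under pics/ and viewed, at most 10 in all, crops included, and the job is handed in when it is done.

```bash
mkdir -p pics; ls
python3 - <<'E'
from station import ctrl
import cv2,numpy as np
a=[ctrl.camera(n) for n in("scene","side")]
for n,c in zip(("scene","side"),a):
    np.savez(f"pics/{n}0.npz",**c); print(n,c["intrinsics"].round(1).tolist(),c["camera_from_world"].round(3).tolist())
    cv2.imwrite(f"pics/{n}0.png",cv2.resize(c["color"][:,:,::-1],(800,600),interpolation=cv2.INTER_CUBIC))
o=ctrl.get_obs();print(o)
E
```

```text
pics
scene [[396.5, 0.0, 253.7], [0.0, 396.5, 188.0], [0.0, 0.0, 1.0]] [[-0.85, 0.527, 0.012, 0.547], [0.357, 0.592, -0.722, -0.054], [-0.387, -0.61, -0.691, 1.349], [0.0, 0.0, 0.0, 1.0]]
side [[469.2, 0.0, 263.7], [0.0, 469.2, 185.6], [0.0, 0.0, 1.0]] [[-0.999, -0.046, 0.012, 0.55], [-0.036, 0.58, -0.814, 0.181], [0.03, -0.813, -0.581, 1.109], [0.0, 0.0, 0.0, 1.0]]
{'time_s': 0.1, 'qpos': array([ 1.13238038e+00,  3.00398015e-01,  1.52149736e+00, -4.86922562e-05,
        1.32070868e+00, -6.66239245e-02]), 'joint_vel': array([-0.00075529, -0.00283108, -0.00149699, -0.00207641, -0.00067503,
        0.00058031]), 'tau': array([-7.17922831e-06, -5.32649410e+01, -3.53282475e+01,  7.09069194e-02,
        2.34972319e-02, -1.27956328e-04]), 'ee_pos': array([0.19973615, 0.51220363, 0.20496184]), 'eef_rot': array([-3.14058036e+00, -2.02727803e-05,  2.76981270e+00]), 'force': array([0.14547898, 0.27482419, 0.87472685]), 'moment': array([-0.01461678, -0.03311104,  0.00627428]), 'grip_force': 0.0, 'grip_width': 0.09406236410877397}
```

View pics/scene0.png

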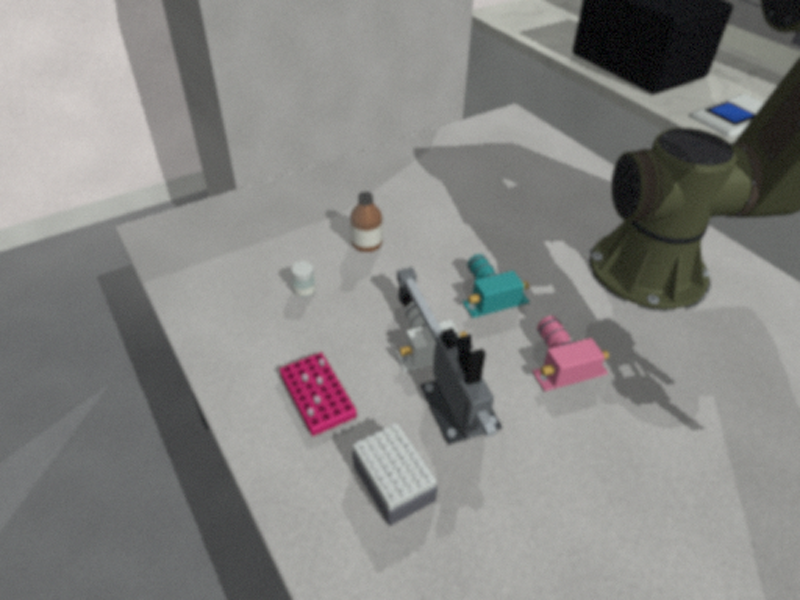

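View pics/side0.png

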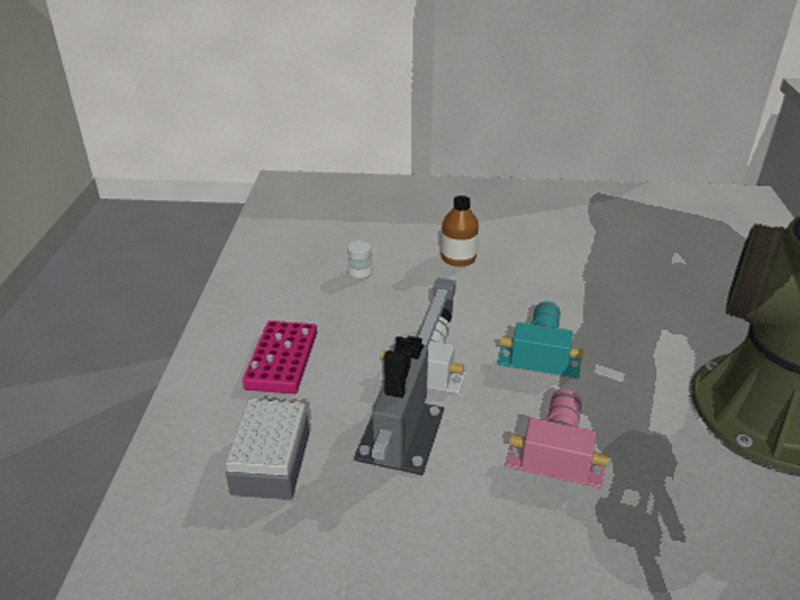

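The candidates for the manifold are white at about (435,365) in the side view (under the bar, the real one), turquoise at (545,345) and pink at (560,445). There is only one clamp: housing at (400,420), post and trigger at (400,365), jaw at (445,290). I'll check this in a close crop.

Run:
```python
import cv2,numpy as np
s=np.load("pics/side0.npz")["color"][170:310,220:310,::-1]
c=np.load("pics/scene0.npz")["color"][165:285,245:330,::-1]
a=cv2.resize(s,None,fx=4.28,fy=4.28,interpolation=2);b=cv2.resize(c,None,fx=4.8,fy=4.8,interpolation=2)
h=max(a.shape[0],b.shape[0]);im=np.zeros((h,a.shape[1]+b.shape[1],3),np.uint8);im[:a.shape[0],:a.shape[1]]=a;im[:b.shape[0],a.shape[1]:]=b
im=np.clip(255*(im/255.)**.6,0,255).astype(np.uint8)
print(a.shape,b.shape);cv2.imwrite("pics/crop1.png",im)
```

```text
(599, 385, 3) (576, 408, 3)
```

View pics/crop1.png

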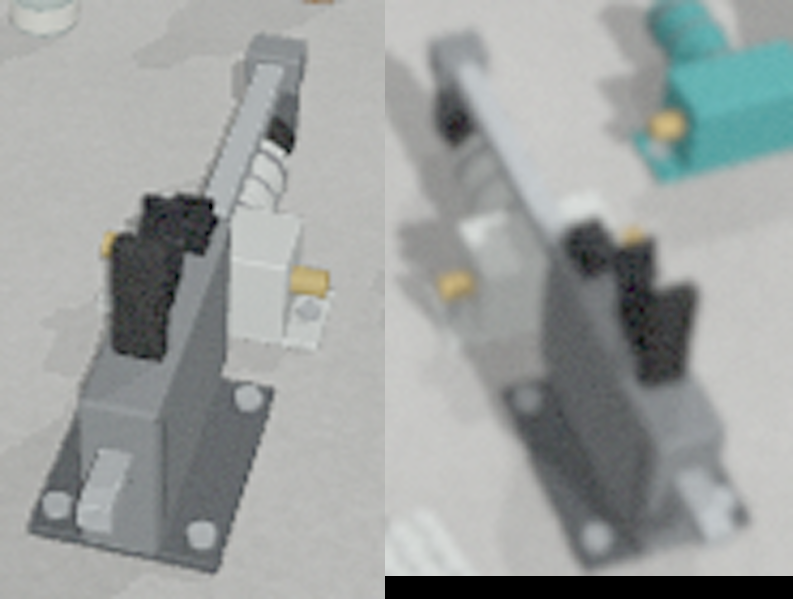

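The crop confirms the white manifold with its cartridge under the bar, the jaw at (275,60) in the side crop, the tab at (175,215), and the trigger and post at (145,295). Next I'll fit the clamp pose from the known corners.

```bash
cat > vis.py <<'E'
import numpy as np
from scipy.optimize import least_squares
def ray(c,uv):
    T=c["camera_from_world"];K=c["intrinsics"];R=T[:3,:3];o=-R.T@T[:3,3]
    return o,R.T@np.linalg.inv(K)@[*uv,1]
def onz(c,uv,z):
    o,d=ray(c,uv);return o+d*(z-o[2])/d[2]
def proj(c,p):
    T=c["camera_from_world"];q=c["intrinsics"]@(T[:3,:3]@p+T[:3,3]);return q[:2]/q[2]
E
python3 - <<'E'
from vis import *
S=dict(np.load("pics/side0.npz"));C=dict(np.load("pics/scene0.npz"))
fs=lambda u,v:(220+u/4.28-.4,170+v/4.28-.4)
fc=lambda u,v:(245+(u-385)/4.8-.4,165+v/4.8-.4)
# (cam,uv,local xyz)
P=[(S,fs(85,403),(20,45,108)),(S,fs(159,413),(-20,45,108)),(S,fs(112,351),(14,11,108)),(S,fs(163,358),(-14,11,108)),(S,fs(113,236),(14,11,178)),
(C,fc(650,384),(14,11,108)),(C,fc(690,377),(-14,11,108)),(C,fc(657,463),(20,45,108)),(C,fc(718,437),(-20,45,108)),(C,fc(697,287),(-14,11,178)),(C,fc(651,300),(14,11,178))]
for c,uv,l in P: print(l,onz(c,uv,l[2]/1e3).round(4))
for uv in[(262,67),(204,190),(285,70),(231,205)]: print("bar",onz(S,fs(*uv),.08).round(4))
for uv in[(460,75),(548,235),(478,72),(565,220)]: print("barC",onz(C,fc(*uv),.08).round(4))
def W(p,l):
    x,y,t=p;a,b,z=np.array(l)/1e3;return np.array([x+a*np.cos(t)-b*np.sin(t),y+a*np.sin(t)+b*np.cos(t),z])
f=lambda p:np.concatenate([proj(c,W(p,l))-uv for c,uv,l in P])
r=least_squares(f,[.5,.2,-.2],loss="soft_l1");print(r.x.round(4),f(r.x).reshape(-1,2).round(1).tolist())
E
```

```text
(20, 45, 108) [0.5942 0.148  0.108 ]
(-20, 45, 108) [0.5591 0.1525 0.108 ]
(14, 11, 108) [0.5843 0.1122 0.108 ]
(-14, 11, 108) [0.5593 0.1156 0.108 ]
(14, 11, 178) [0.5833 0.1089 0.178 ]
(14, 11, 108) [0.5788 0.1103 0.108 ]
(-14, 11, 108) [0.5583 0.1174 0.108 ]
(20, 45, 108) [0.6054 0.152  0.108 ]
(-20, 45, 108) [0.5696 0.1552 0.108 ]
(-14, 11, 178) [0.5613 0.1147 0.178 ]
(14, 11, 178) [0.5858 0.1097 0.178 ]
bar [ 0.5152 -0.1689  0.08  ]
bar [ 0.5456 -0.0487  0.08  ]
bar [ 0.5013 -0.1667  0.08  ]
bar [ 0.5302 -0.0365  0.08  ]
barC [ 0.5194 -0.1645  0.08  ]
barC [ 0.5491 -0.0237  0.08  ]
barC [ 0.5083 -0.1611  0.08  ]
barC [ 0.5339 -0.0283  0.08  ]
[ 0.5691  0.1033 -0.2183] [[-1.8, -1.9], [-0.1, -0.3], [-0.4, -0.4], [0.7, 0.5], [-1.0, 0.7], [-1.9, 1.3], [0.1, -0.2], [0.1, -3.9], [2.4, -2.8], [1.8, 0.1], [0.6, 0.3]]
```

```bash
python3 -m pendant '[[[2.6,-2.9,0.1],0.011],[[2.6,-2.9,0.1],0.011],[[2.6,-2.9,0.1],0.011],[[2.6,-2.9,0.1],0.011],[[2.6,-2.9,0],0.011],[[2.6,-2.9,0],0.011],[[2.6,-2.9,0],0.011],[[2.6,-2.9,0],0.011],[[2.6,-2.9,0],0.011],[[2.6,-2.9,0],0.011],[[2.6,-2.9,0],0.011],[[2.6,-2.9,0],0.011],[[2.6,-2.9,0],0.011],[[2.6,-2.9,0],0.011],[[0.5,-0.5,0],0],[[0,0,0],0]]' 1 5
python3 - <<'E'
from station import ctrl
import cv2,numpy as np
for n in("wrist","side"):
    c=ctrl.camera(n);np.savez(f"pics/{n}1.npz",**c)
    cv2.imwrite(f"pics/{n}1.png",cv2.resize(c["color"][:,:,::-1],(800,600),interpolation=2))
print(c and np.load("pics/wrist1.npz")["intrinsics"].tolist(), np.load("pics/wrist1.npz")["camera_from_world"].round(3).tolist())
E
```

```text
time_s: 1.43
ee_pos: [0.5696, 0.0996, 0.2085]
eef_rot: [-3.141, -0.001, 2.921]
force: [-0.7, 0.7, -0.7]
grip_width: 0.0943
grip_force: 0.0
[[297.3186396354542, 0.0, 254.0565892844226], [0.0, 297.3186396354542, 191.46605961425934], [0.0, 0.0, 1.0]] [[0.22, 0.976, -0.001, -0.222], [0.947, -0.213, 0.242, -0.544], [0.236, -0.054, -0.97, 0.264], [0.0, 0.0, 0.0, 1.0]]
```

View pics/wrist1.png

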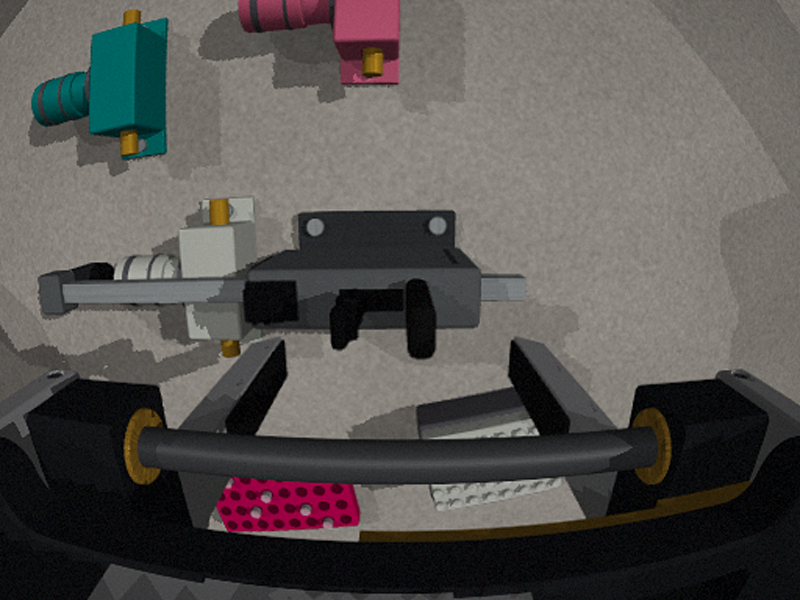

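The wrist view shows the post at (421,320), the trigger lever and nose at (345,325), the tab at (271,300) and the bar along y≈290. The fingers straddle post and trigger. Now I'll refine the pose from this view.

Run:
```python
from vis import *
W=dict(np.load("pics/wrist1.npz"))
T=W["camera_from_world"];K=W["intrinsics"];R=T[:3,:3];o=-R.T@T[:3,3]
def fz(u,v,z):
    x,y=u/1.5625-.2-K[0,2],v/1.5625-.2-K[1,2];r=np.hypot(x,y);t=r/K[0,0]
    d=R.T@np.array([x/r*np.sin(t),y/r*np.sin(t),np.cos(t)]);return o+d*(z-o[2])/d[2]
t=-.2183;ori=np.array([.5691,.1033]);M=np.array([[np.cos(t),-np.sin(t)],[np.sin(t),np.cos(t)]])
for n,u,v,z,e in[("post rear +x",435,356,.178,"14,11"),("post front +x",409,357,.178,"14,-3"),("hous rear -x",475,268,.108,"-20,45"),("hous rear +x",479,326,.108,"20,45"),
 ("tab rear -x",297,282,.122,"-11,-77"),("tab rear +x",297,320,.122,"11,-77"),("tab front +x",245,320,.122,"11,-103"),("bar tail -x",525,276,.080,"-8,"),("bar tail +x",525,299,.080,"8,"),("bar front -x",66,284,.08,"-8,"),("bar front +x",66,304,.08,"8,"),("lever top front +x",333,348,.16,"11,-41")]:
    p=fz(u,v,z);print(n,p.round(4),"local mm",(1e3*M.T@(p[:2]-ori)).round(1),e)
print("tcp local",1e3*M.T@(np.array([.5696,.0996])-ori))
```

```text
post rear +x [0.5834 0.1154 0.178 ] local mm [11.4 14.9] 14,11
post front +x [0.5811 0.103  0.178 ] local mm [11.8  2.3] 14,-3
hous rear -x [0.5601 0.151  0.108 ] local mm [-19.1  44.6] -20,45
hous rear +x [0.5974 0.1468 0.108 ] local mm [18.3 48.6] 20,45
tab rear -x [0.5422 0.045  0.122 ] local mm [-13.6 -62.7] -11,-77
tab rear +x [0.5648 0.0386 0.122 ] local mm [  9.9 -64.1] 11,-77
tab front +x [0.5578 0.0059 0.122 ] local mm [ 10.  -97.5] 11,-103
bar tail -x [0.5789 0.1881 0.08  ] local mm [-8.8 84.9] -8,
bar tail +x [0.5952 0.1855 0.08  ] local mm [ 7.6 85.9] 8,
bar front -x [ 0.5036 -0.1637  0.08  ] local mm [  -6.1 -274.9] -8,
bar front +x [ 0.5193 -0.1708  0.08  ] local mm [  10.8 -278.4] 8,
lever top front +x [0.5746 0.0642 0.16  ] local mm [ 13.8 -37. ] 11,-41
tcp local [ 1.28944356 -3.50390287]
```

```bash
python3 -m pendant '[[[-0.1,0.6,0],0],[[0,0,-2],0],[[0,0,-2],0],[[0,0,-2],0],[[0,0,-1.9],0],[[0,0,0],0],[[0,0,0],0]]' 1 4; python3 -m pendant '[[[0,0,0],0],[[0,0,0],0],[[0,0,0],0]]' 0.8 4;  python3 -m pendant '[[[0,0,0],0],[[0,0,0],0],[[0,0,0],0]]' 0.65 4
```

```text
time_s: 2.12
ee_pos: [0.5671, 0.1087, 0.1306]
eef_rot: [-3.141, -0.001, 2.925]
force: [0.5, 0.2, 0.5]
grip_width: 0.0939
grip_force: 0.0
time_s: 2.37
ee_pos: [0.5682, 0.1076, 0.1318]
eef_rot: [3.141, 0.002, 2.924]
force: [-0.3, -1.2, 1.4]
grip_width: 0.0777
grip_force: 0.8
time_s: 2.62
ee_pos: [0.568, 0.107, 0.131]
eef_rot: [-3.141, 0.001, 2.924]
force: [-0.8, -4.6, 4.2]
grip_width: 0.0616
grip_force: 2.4
```

```bash
python3 -m pendant '[[[0,0,0],0],[[0,0,0],0],[[0,0,0],0],[[0,0,0],0],[[0,0,0],0],[[0,0,0],0]]' 0.26 5; python3 -m pendant '[[[0,0,0],0],[[0,0,0],0],[[0,0,0],0],[[0,0,0],0]]' 0.26 6.5
```

```text
time_s: 3.12
ee_pos: [0.5679, 0.1068, 0.1305]
eef_rot: [-3.141, 0.0, 2.924]
force: [-2.3, -9.2, 3.5]
grip_width: 0.0272
grip_force: 5.0
time_s: 3.45
ee_pos: [0.5677, 0.1061, 0.1305]
eef_rot: [-3.139, -0.0, 2.923]
force: [-2.0, -13.4, 5.4]
grip_width: 0.0255
grip_force: 6.5
```

```bash
python3 -m pendant '[[[0,0,0],0],[[0,0,0],0],[[0,0,0],0],[[0,0,0],0],[[0,0,0],0],[[0,0,0],0],[[0,0,0],0],[[0,0,0],0],[[0,0,0],0],[[0,0,0],0]]' 0.94 5.5
python3 - <<'E'
from station import ctrl
import cv2,numpy as np
ims=[]
for n,b in(("side",(165,250,255,310)),("scene",(165,240,245,320))):
    c=ctrl.camera(n);np.savez(f"pics/{n}2.npz",**c)
    for k in(0,2):
        i=np.load(f"pics/{n}{k}.npz")["color"][b[0]:b[1],b[2]:b[3],::-1]
        ims.append(cv2.resize(i,(400,300) if n=="scene" else (190*2,300*380//380),interpolation=2))
a=np.hstack(ims[:2]);b=np.hstack(ims[2:]);b=cv2.resize(b,(a.shape[1],300))
cv2.imwrite("pics/cmp2.png",np.vstack([a,b]))
E
```

```text
time_s: 4.28
ee_pos: [0.5678, 0.1076, 0.1304]
eef_rot: [3.141, -0.0, 2.924]
force: [0.5, -0.2, 0.9]
grip_width: 0.0872
grip_force: 0.0
```

View pics/cmp2.png

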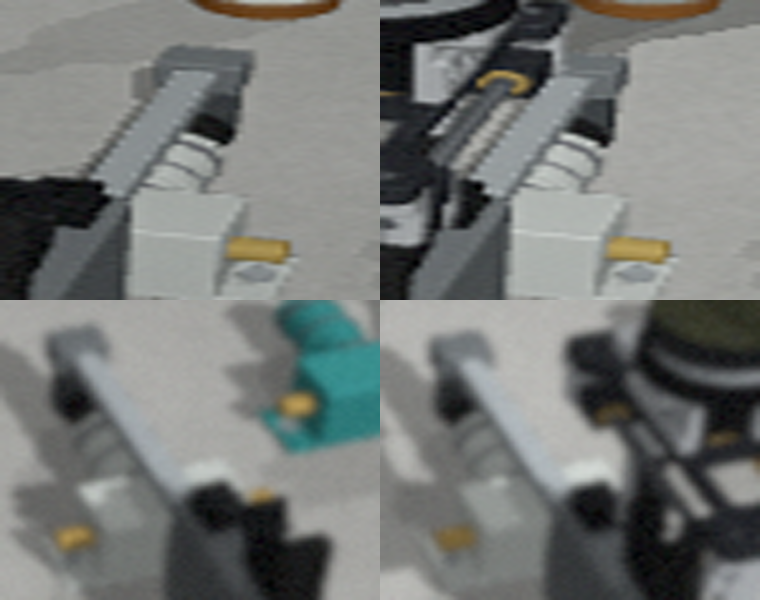

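The jaw has advanced one tooth: its top edge moved from y≈47 to 55 in the side crop. The side view stays clear, so I'll track the jaw by template matching between squeezes.

```bash
cat > track.py <<'E'
from station import ctrl
from vis import *
import cv2,sys
c=ctrl.camera("side");np.savez(f"pics/t{sys.argv[1]}.npz",**c)
r=np.load("pics/side0.npz")["color"]
up=lambda a:cv2.resize(a,None,fx=8,fy=8,interpolation=2)
# jaw head (its top, right part clear of the gripper), searched along the bar
T=up(r[173:192,281:314]);S=up(c["color"][168:225,268:322])
m=cv2.matchTemplate(S,T,cv2.TM_CCOEFF_NORMED);_,v,_,(x,y)=cv2.minMaxLoc(m)
u0=np.array([295,180.]);d=np.array([x/8-13,y/8-5]);C=dict(np.load("pics/side0.npz"))
print("score",round(v,2),"px",d,"advance mm",round(1e3*float((onz(C,u0+d,.085)-onz(C,u0,.085))[:2]@[.2166,.976]),1))
E
P='python3 track.py'; $P 1
python3 -m pendant '[[[0,0,0],0],[[0,0,0],0],[[0,0,0],0],[[0,0,0],0],[[0,0,0],0],[[0,0,0],0],[[0,0,0],0],[[0,0,0],0],[[0,0,0],0],[[0,0,0],0],[[0,0,0],0]]' 0.26 5.5
python3 -m pendant '[[[0,0,0],0],[[0,0,0],0],[[0,0,0],0],[[0,0,0],0],[[0,0,0],0],[[0,0,0],0],[[0,0,0],0],[[0,0,0],0],[[0,0,0],0]]' 0.94 5.5
$P 2
```

```text
score 0.82 px [-0.75  2.5 ] advance mm 11.7
time_s: 5.35
ee_pos: [0.5678, 0.1064, 0.1306]
eef_rot: [-3.14, 0.0, 2.924]
force: [-2.8, -10.8, 4.2]
grip_width: 0.0261
grip_force: 5.5
time_s: 6.1
ee_pos: [0.5677, 0.1076, 0.1302]
eef_rot: [3.142, -0.001, 2.924]
force: [-0.0, -0.6, -0.0]
grip_width: 0.0828
grip_force: 0.2
score 0.88 px [-1.25   3.625] advance mm 17.0
```

```bash
P='python3 track.py'
python3 -m pendant '[[[0,0,0],0],[[0,0,0],0],[[0,0,0],0],[[0,0,0],0],[[0,0,0],0],[[0,0,0],0],[[0,0,0],0],[[0,0,0],0],[[0,0,0],0],[[0,0,0],0],[[0,0,0],0]]' 0.26 5.5
python3 -m pendant '[[[0,0,0],0],[[0,0,0],0],[[0,0,0],0],[[0,0,0],0],[[0,0,0],0],[[0,0,0],0],[[0,0,0],0],[[0,0,0],0],[[0,0,0],0]]' 0.94 5.5
$P 3
python3 -m pendant '[[[0,0,0],0],[[0,0,0],0],[[0,0,0],0],[[0,0,0],0],[[0,0,0],0],[[0,0,0],0],[[0,0,0],0],[[0,0,0],0],[[0,0,0],0],[[0,0,0],0],[[0,0,0],0]]' 0.26 5.5
python3 -m pendant '[[[0,0,0],0],[[0,0,0],0],[[0,0,0],0],[[0,0,0],0],[[0,0,0],0],[[0,0,0],0],[[0,0,0],0],[[0,0,0],0],[[0,0,0],0]]' 0.94 5.5
$P 4
```

```text
time_s: 7.07
ee_pos: [0.5678, 0.1063, 0.1306]
eef_rot: [-3.14, 0.0, 2.923]
force: [-2.6, -10.4, 3.7]
grip_width: 0.0266
grip_force: 5.5
time_s: 7.82
ee_pos: [0.5676, 0.1075, 0.1302]
eef_rot: [-3.142, -0.001, 2.924]
force: [0.2, -0.1, 0.1]
grip_width: 0.0831
grip_force: 0.3
score 0.9 px [-1.75   5.125] advance mm 23.9
time_s: 8.78
ee_pos: [0.5679, 0.1062, 0.131]
eef_rot: [-3.14, 0.001, 2.923]
force: [-3.7, -10.5, 5.8]
grip_width: 0.0263
grip_force: 5.5
time_s: 9.53
ee_pos: [0.5676, 0.1075, 0.1302]
eef_rot: [-3.142, -0.001, 2.924]
force: [-0.5, -1.3, -0.5]
grip_width: 0.0827
grip_force: 0.5
score 0.87 px [-2.25   6.875] advance mm 31.8
```

```bash
P='python3 track.py'
python3 -m pendant '[[[0,0,0],0],[[0,0,0],0],[[0,0,0],0],[[0,0,0],0],[[0,0,0],0],[[0,0,0],0],[[0,0,0],0],[[0,0,0],0],[[0,0,0],0],[[0,0,0],0],[[0,0,0],0]]' 0.26 5.5
python3 -m pendant '[[[0,0,0],0],[[0,0,0],0],[[0,0,0],0],[[0,0,0],0],[[0,0,0],0],[[0,0,0],0],[[0,0,0],0],[[0,0,0],0],[[0,0,0],0]]' 0.94 5.5
$P 5
python3 - <<'E'
import cv2,numpy as np
f=lambda p:cv2.resize(np.load(p)["color"][165:250,255:325,::-1],(395,480),interpolation=2)
cv2.imwrite("pics/cmp5.png",np.hstack([f("pics/side0.npz"),f("pics/t5.npz")]))
E
```

```text
time_s: 10.5
ee_pos: [0.5679, 0.1061, 0.131]
eef_rot: [-3.14, 0.001, 2.923]
force: [-3.9, -10.4, 7.3]
grip_width: 0.0258
grip_force: 5.5
time_s: 11.25
ee_pos: [0.5676, 0.1075, 0.1302]
eef_rot: [-3.142, -0.001, 2.924]
force: [-0.6, -0.5, -0.8]
grip_width: 0.0831
grip_force: 0.5
score 0.83 px [-2.75   8.625] advance mm 39.7
```

View pics/cmp5.png

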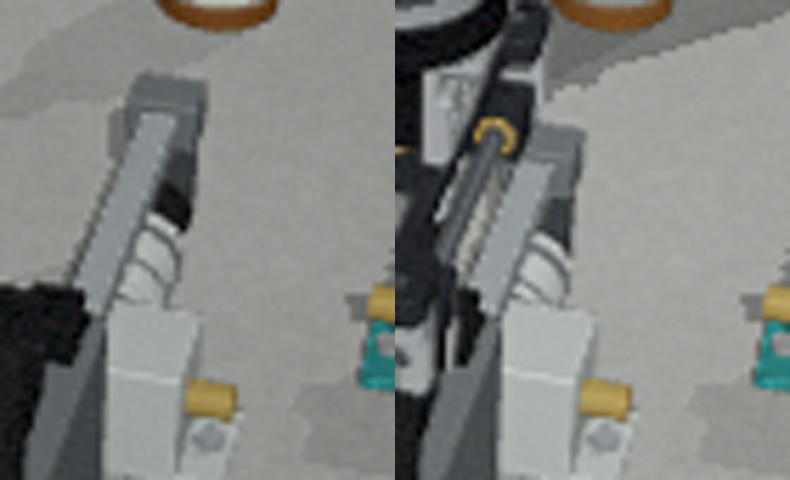

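After five teeth the pad is on the cartridge, which has moved in (its outer end went from y≈215 to ≈232 in the crop). I'll keep squeezing.

```bash
P='python3 track.py'
python3 -m pendant '[[[0,0,0],0],[[0,0,0],0],[[0,0,0],0],[[0,0,0],0],[[0,0,0],0],[[0,0,0],0],[[0,0,0],0],[[0,0,0],0],[[0,0,0],0],[[0,0,0],0],[[0,0,0],0]]' 0.26 5.5
$P 6s
```

```text
time_s: 12.22
ee_pos: [0.5679, 0.1061, 0.1311]
eef_rot: [-3.14, 0.001, 2.923]
force: [-5.1, -10.3, 8.5]
grip_width: 0.0506
grip_force: 5.5
score 0.95 px [-3.375  9.25 ] advance mm 42.8
```

```bash
P='python3 track.py'
python3 -m pendant '[[[0,0,0],0],[[0,0,0],0],[[0,0,0],0],[[0,0,0],0]]' 0.26 6.2
python3 -m pendant '[[[0,0,0],0],[[0,0,0],0],[[0,0,0],0],[[0,0,0],0],[[0,0,0],0],[[0,0,0],0]]' 0.26 6.8
$P 6t;  python3 - <<'E'
import cv2,numpy as np
f=lambda p:cv2.resize(np.load(p)["color"][190:245,265:315,::-1],(395,435),interpolation=2)
cv2.imwrite("pics/cmp6.png",np.hstack([f("pics/t5.npz"),f("pics/t6t.npz")]))
E
```

```text
time_s: 12.6
ee_pos: [0.5678, 0.1059, 0.1312]
eef_rot: [-3.139, 0.001, 2.923]
force: [-5.3, -11.7, 8.8]
grip_width: 0.0468
grip_force: 6.2
time_s: 13.1
ee_pos: [0.5678, 0.1058, 0.1312]
eef_rot: [-3.139, 0.0, 2.923]
force: [-5.6, -12.7, 9.7]
grip_width: 0.0445
grip_force: 6.8
score 0.96 px [-3.625  9.5  ] advance mm 44.0
```

View pics/cmp6.png

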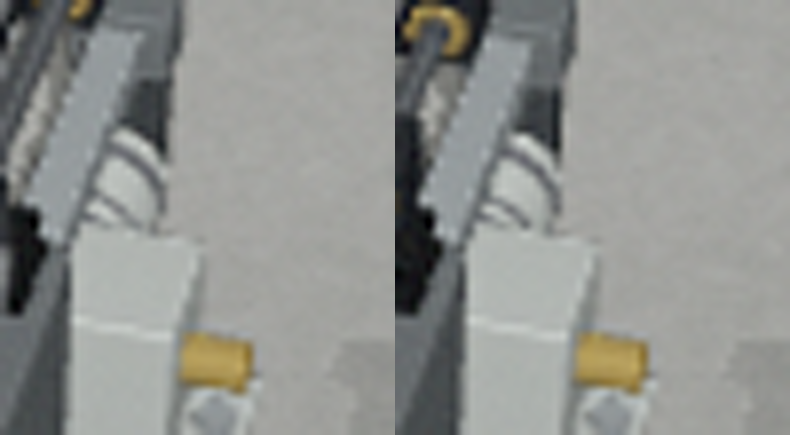

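Run:
```python
from vis import *
C=dict(np.load("pics/side0.npz"));t=-.2183;ori=np.array([.5687,.1059]);M=np.array([[np.cos(t),-np.sin(t)],[np.sin(t),np.cos(t)]])
for n,u,v,z in[("front R",600,240,.058),("front mid",545,235,.058),("rear L",470,318,.058),("rear R",578,334,.058),("bottom rear? ",0,0,0)][:4]:
    p=onz(C,(265+(u-395)/7.9-.4,190+v/7.9-.4),z);print(n,(1e3*M.T@(p[:2]-ori)).round(1))
W=dict(np.load("pics/wrist1.npz"));T=W["camera_from_world"];K=W["intrinsics"];R=T[:3,:3];o=-R.T@T[:3,3]
for n,u,v,z in[("W front -x",181,229,.058),("W rear -x",235,222,.058),("W front +x",190,338,.058)]:
    x,y=u/1.5625-.2-K[0,2],v/1.5625-.2-K[1,2];r=np.hypot(x,y);a=r/K[0,0]
    d=R.T@np.array([x/r*np.sin(a),y/r*np.sin(a),np.cos(a)]);p=o+d*(z-o[2])/d[2];print(n,(1e3*M.T@(p[:2]-ori)).round(1))
```

```text
front R [ -42.6 -175.6]
front mid [ -25.8 -173.3]
rear L [ -13.1 -129.4]
rear R [ -45.7 -131.2]
W front -x [ -41.8 -171. ]
W rear -x [ -45.1 -125.4]
W front +x [  45.6 -172.5]
```

The estimated pad face (-229 mm) matches the manifold's home position (-151-78 = -229 mm), and the squeeze has stalled stiffly against the seat, so the cartridge is home. I'll let the trigger go and move to the tab.

```bash
python3 -m pendant '[[[0,0,0],0],[[0,0,0],0],[[0,0,0],0],[[0,0,0],0],[[0,0,0],0],[[0,0,0],0],[[0,0,0],0],[[0,0,0],0],[[0,0,0],0]]' 1 5.5
python3 -m pendant '[[[0,0,2],0],[[0,0,2],0],[[0,0,2],0],[[0,0,2],0],[[0,0,0.5],0],[[0,0,0],0]]'
python3 -m pendant '[[[-0.5,-2.1,0],0],[[-0.5,-2.1,0],0],[[-0.5,-2.2,0],0],[[-0.4,-2.2,0],0],[[0,0,0],0],[[0,0,0],0],[[0,0,0],0],[[0,0,0],0],[[0,0,0],0],[[0,0,0],0],[[0,0,0],0],[[0,0,0],0],[[0,0,0],0],[[0,0,0],0],[[0,0,0],0],[[0,0,0],0],[[0,0,0],0],[[0,0,0],0]]' 0 5
python3 track.py 7
python3 - <<'E'
from station import ctrl
import cv2,numpy as np
c=ctrl.camera("wrist");cv2.imwrite("pics/w7.png",cv2.resize(c["color"][130:330,60:380,::-1],(800,500),interpolation=2))
E
```

```text
time_s: 13.9
ee_pos: [0.5678, 0.1077, 0.1304]
eef_rot: [3.141, -0.0, 2.924]
force: [-1.1, -0.4, -0.1]
grip_width: 0.0937
grip_force: 0.0
time_s: 14.4
ee_pos: [0.5683, 0.1076, 0.2166]
eef_rot: [3.141, 0.002, 2.924]
force: [-0.0, 0.0, -0.1]
grip_width: 0.0941
grip_force: 0.0
time_s: 15.9
ee_pos: [0.5488, 0.0214, 0.2155]
eef_rot: [3.142, 0.0, 2.924]
force: [-0.2, 0.1, -0.3]
grip_width: 0.0009
grip_force: 0.0
score 0.97 px [-3.125  8.5  ] advance mm 39.4
```

View pics/w7.png

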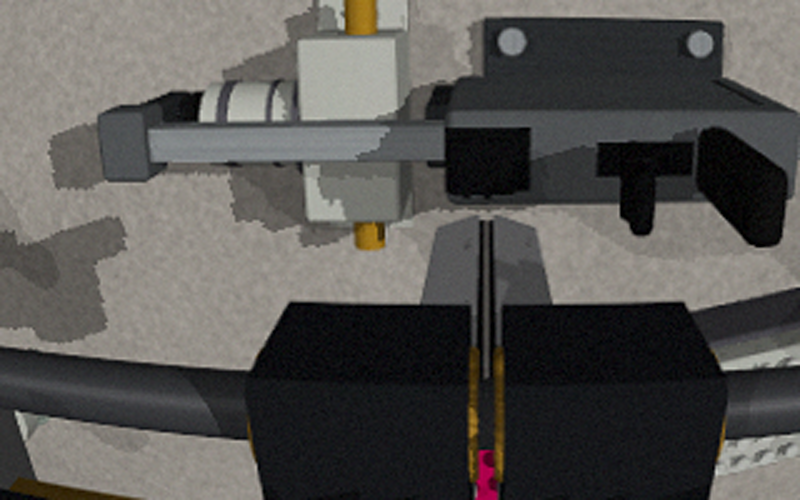

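The closed fingers (485,220) line up with the black tab (488,160) along the bar, so I'll descend and press.

```bash
python3 -m pendant '[[[0,-0.2,-2.2],0],[[0,0,-2.2],0],[[0,0,-2.2],0],[[0,0,-2],0],[[0,0,0],0],[[0,0,0],0]]'
python3 -m pendant '[[[0,0,-0.3],0],[[0,0,-0.3],0],[[0,0,-0.3],0],[[0,0,0],0],[[0,0,0],0]]'
python3 -m pendant '[[[0,0,-0.3],0],[[0,0,-0.2],0],[[0,0,0],0],[[0,0,0],0]]'
```

```text
time_s: 16.5
ee_pos: [0.5486, 0.0194, 0.1293]
eef_rot: [-3.141, -0.001, 2.924]
force: [0.9, -0.2, 1.0]
grip_width: 0.0007
grip_force: 0.0
time_s: 16.92
ee_pos: [0.5493, 0.0193, 0.1213]
eef_rot: [3.142, 0.002, 2.924]
force: [0.2, -1.2, 3.3]
grip_width: 0.0004
grip_force: 2.0
time_s: 17.25
ee_pos: [0.5493, 0.0187, 0.1164]
eef_rot: [-3.141, 0.002, 2.924]
force: [-2.0, -4.9, 7.8]
grip_width: 0.0006
grip_force: 4.2
```

```bash
python3 -m pendant '[[[0,0,-0.2],0],[[0,0,-0.1],0],[[0,0,0],0],[[0,0,0],0]]'
python3 -m pendant '[[[0,0,-0.1],0],[[0,0,0],0],[[0,0,0],0],[[0,0,0],0],[[0,0,0],0],[[0,0,0],0],[[0,0,0],0],[[0,0,0],0],[[0,0,0],0],[[0,0,0],0],[[0,0,0],0],[[0,0,0],0],[[0,0,0],0],[[0,0,0],0],[[0,0,0],0],[[0,0,0],0],[[0,0,0],0],[[0,0,0],0]]'
python3 track.py 8;python3 - <<'E'
import cv2,numpy as np
f=lambda p:cv2.resize(np.load(p)["color"][165:245,255:325,::-1],(395,450),interpolation=2)
cv2.imwrite("pics/cmp8.png",np.hstack([f("pics/side0.npz"),f("pics/t8.npz")]))
E
```

```text
time_s: 17.58
ee_pos: [0.5496, 0.0186, 0.1151]
eef_rot: [-3.141, 0.003, 2.924]
force: [-9.1, -6.3, 23.3]
grip_width: 0.0002
grip_force: 12.6
time_s: 19.08
ee_pos: [0.5498, 0.0185, 0.115]
eef_rot: [-3.141, 0.004, 2.924]
force: [-11.9, -6.0, 32.3]
grip_width: 0.0008
grip_force: 16.6
score 0.76 px [0.125 0.125] advance mm 0.5
```

View pics/cmp8.png

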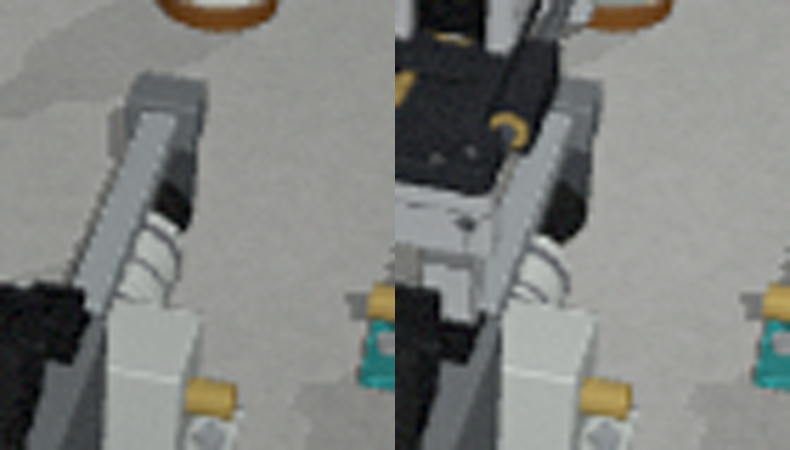

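The jaw (580,90) is back at its starting position while the cartridge stays in. I'll ease slightly, hold a little longer, then retreat and check.

```bash
python3 -m pendant '[[[0,0,0.1],0],[[0,0,0],0],[[0,0,0],0],[[0,0,0],0],[[0,0,0],0],[[0,0,0],0],[[0,0,0],0],[[0,0,0],0],[[0,0,0],0],[[0,0,0],0],[[0,0,0],0],[[0,0,0],0]]'
python3 -m pendant '[[[0,0,1],0],[[0,0,2.5],0],[[0,0,2.5],0],[[0,0,2.5],0],[[0,0,2.5],0],[[-1,2,0],0],[[-2,3,0],0],[[-2,3,0],0],[[-2,3,0],0],[[-2,3,0],0],[[-2,3,0],0],[[-2,3,0],0],[[-2,3,0],0],[[-2,3,0],0],[[0,0,0],0],[[0,0,0],0]]'
python3 track.py 9;python3 - <<'E'
import cv2,numpy as np
f=lambda p:cv2.resize(np.load(p)["color"][165:245,255:325,::-1],(395,450),interpolation=2)
cv2.imwrite("pics/cmp9.png",np.hstack([f("pics/side0.npz"),f("pics/t9.npz")]))
E
```

```text
time_s: 20.13
ee_pos: [0.5496, 0.0186, 0.1152]
eef_rot: [-3.141, 0.003, 2.924]
force: [-7.4, -6.6, 23.3]
grip_width: 0.001
grip_force: 12.5
time_s: 21.47
ee_pos: [0.378, 0.2804, 0.2227]
eef_rot: [3.141, 0.0, 2.927]
force: [1.0, -1.2, -0.5]
grip_width: 0.0006
grip_force: 0.0
score 0.6 px [-2.375 15.375] advance mm 67.6
```

View pics/cmp9.png

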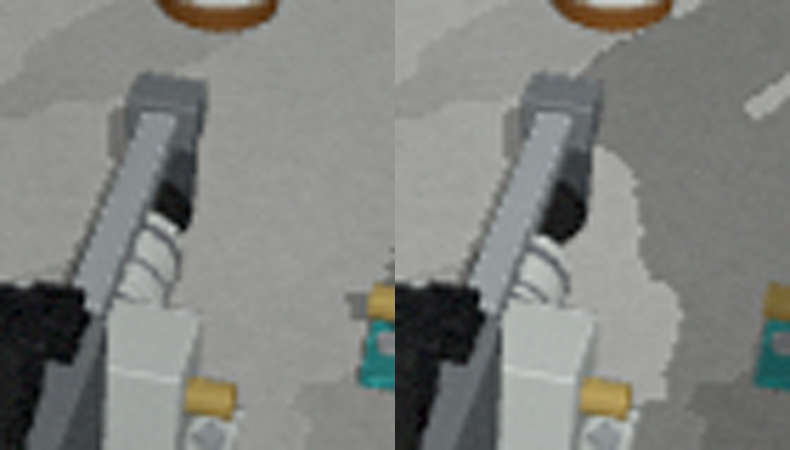

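The jaw is fully back at its original pixels, the cartridge is in, and the arm is clear (the tracker's 67 mm reading is only the arm's shadow). Handing in.

```bash
python3 -c "
from station import ctrl
print(ctrl.hand_in())"
```

```text
the job is handed in; nothing more can be done
None
```

I handed the job in at about 21.5 s: by camera and contact estimate the cartridge is fully home, the computed jaw force peaked around 19–22 N (not measured directly), the jaw sprang all the way back with the tab held down, and the bystanders were left alone.

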